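# Find the thread start of a clamp screw, run it in one turn and hold it

### The arm

A 6-joint arm with a two-finger parallel gripper is mounted at the origin on a cart in front of the work surface, level with it; the furniture and walls round the work are solid. World frame = base frame: x ahead of the robot, y to its left, z up, the work surface at z = 0. Lengths are in m, angles in rad, forces in N, time in s.
With the tool pointing down it reaches from about 0.25 to 0.775 m from the base axis. Payload 4 kg.
Tool frame: the origin (TCP) lies at the very end of the fingers, on their centre line; the grasp point (between the pads) lies 19 mm behind it (robot.tcp_to_grasp is the distance from the TCP to the grasp point, in m); z points along the fingers, y is the line along which they close (so a half turn about z gives the same grasp; the last joint's range is limited). The gripper opens to 94 mm and grips with 3 to 60 N. Pads are 16 mm wide; open, the fingers measure 119 mm over their backs; the gripper's body (75 mm by 177 mm) begins 78 mm behind the grasp point.
Start: joints at [-1.341, 0.087, 1.371, -0, 1.684, -0.103], TCP at [0.18, -0.52, 0.206] pointing down, gripper open.
Joint ranges: [-3.1, 3.1], [-0.76, 2.03], [0.27, 2.55], [-1.08, 4.22], [0.17, 2.65], [-2.57, 2.57]. Speed limits (rad/s): [2.79, 2.79, 3.14, 3.14, 3.14, 3.14].

### API

Orientations are given as [roll, pitch, yaw] about the fixed x, y, z axes, in that order (R = Rz(yaw) Ry(pitch) Rx(roll)).
In Python, from bench import robot, viewer gives the robot as it stands (robot), with the cameras (viewer).
- The arm moves only by the tool jog_arm, called after "Emit:" as name(argument=value, ...) on one line, values as JSON. Schema: {"type":"object","properties":{"rows":{"type":"string"},"only":{"type":"string"},"quiet":{"type":"boolean"},"lines":{"type":"string"}},"required":["rows"],"additionalProperties":false}. rows is a string of 1 to 20 rows, one to a line, with the numbers parted by spaces; each row has 5 numbers: the finger opening in m, then dx, dy, dz in m, then a turn about the tool's z in rad; each row shifts and turns the commanded pose from where the row before left it, along the tool's axes as they then stand; what a row does not reach is not made up. A row lasts 1/12 s, in which the tool goes at most 0.0417 m and 0.125 rad, less where a joint would pass 70% of its speed; a pose out of reach is approached as far as the arm can. The fingers move at their own pace and stop on an object; the grip force is fixed at half the most. Time passes only in rows, so rows that do not move let the fingers close. The tool returns the time, the measured TCP pose, the force, the opening and the grip force at its end. only (a regular expression) keeps the lines of the reply that match it, lines (a string "A,B") keeps lines A to B, and quiet returns only ok. Input that does not fit is refused with a message, and nothing moves.
- robot.get_obs(): the state, without advancing time (a new reading comes with each control period).
- viewer.snapshot(name): name is "scene" or "top" or "wrist"; returns a dict with "color" (420x560x3 uint8, blue, green, red), "fx", "fy", "cx", "cy" (pixels), "extrinsics" (4x4, takes a point from world to camera coordinates). Camera axes: x right, y down, z forward; pixel columns grow to the right and rows downward; lengths in m; the calibration is good to about 2 mm. The wrist camera is an equidistant fisheye: a pixel r from the principal point sees the ray r / f radians off the axis. A picture is of the moment at which its call begins. There is no depth.
- robot.close_job(): hands the job in; it is judged then, once.
The state is a dict: "time": time; "joint_positions": joint angles; "qvel": joint speeds; "joint_torque": joint torques, N m; "tool_pos": TCP position; "ee_rot": TCP orientation; "wrist_force": force on the tool from outside, world axes, zero at the start; "wrist_torque": the same for the moment, N m; "width": finger opening in m; "finger_force": force on a finger pad.
Only numpy, scipy, OpenCV 4.12 (cv2) and the standard library are available. Lean on these libraries where they do the work, as an engineer would, in place of code of your own. Each camera call takes 0.05 s, during which the arm holds its last target. There are 200 camera calls.

### The job

A quick-acting clamp screw stands in the mouth of its threaded boss, not yet started. With the gripper on its hex head, turn it backward (counter-clockwise seen from above) only until it drops off the end of the thread, then turn it forward one full turn counted from the place where it dropped, and finish with the fingers still gripping the head firmly, so that the screw is held started. Do not pull the screw up out of the boss, and leave the loose knob, nozzle and small bolt beside it where they are.

Things in the scene. Friction and masses are not known exactly. Their poses are not given: they have to be found in the camera images.
- boss: Fixed steel boss, 52 mm across, top 50 mm above the bench, on a dark steel foot plate 110 x 90 x 10 mm (x by y) with two ribs and four small screws, bolted down. Origin: centre of the plate's underside, on the screw's axis; z up. Place and yaw vary; yaw tells nothing of where the thread begins. A tall board leans on the bench 0.15 m or more to its left.
- screw_top (a point): Centre of the top of the clamp screw's hexagon head; turns with the head, z up. Head 42 mm across flats, 48.5 across corners, 24 high; pairs of flats face along the point's x axis and 60 and 120 degrees from it. At the start the top is 99 to 105 mm above the bench and the head's underside 25 to 31 mm above the boss, one turn in about 8 mm. Weight about 0.5 kg; it cannot tilt.
- clamp_screw (a joint): Angle of the screw in the boss, rad, growing counter-clockwise seen from above (backward); turning forward (clockwise) makes it smaller. Counts on over whole turns. Its zero has no meaning. It turns lightly (under 0.1 N m) and stays where it is left.
- screw_lift (a joint): Height of the screw, m, up positive; zero has no meaning. Right-hand two-start thread, 16 mm a turn. At first it rides on the end of the boss's thread: turned backward it rises 2.5 mm a radian; after 0.4 to 2.8 rad it falls 8 mm by its own weight, unless a tight grip holds it up (released, it falls). From there forward it screws in. Turned farther backward it climbs again.
- spare_knob_1: Loose dark plastic clamp knob, 36 mm across, 17 mm high, lying flat about 100 mm from the boss; origin at the centre of its underside. Leave alone.
- gas_nozzle_1: Loose copper-coloured welding nozzle, 24 mm across, 53 mm tall, standing about 100 mm from the boss; origin at the centre of its underside. Leave alone.
- bolt_m8_1: Loose small bolt, 15 mm across, 35 mm tall, standing on its head about 110 mm from the boss; origin at the centre of its underside. Leave alone.

How it is judged:
On the way, in this order (a step that is already met when the one before it is completed fails the run):
1. the screw has been turned backward past the end of the thread and has dropped (value of joint clamp_screw above 1.5 rad and value of joint screw_lift below -0.004 m), for 0.1 s.
2. it has been turned forward one turn from the drop (value of joint clamp_screw between -5.083 and -3.283 rad and value of joint screw_lift between -0.0265 and -0.0185 m), for 0.2 s.
At the end, for the whole second after the job is handed in: The screw is one turn forward of the place where it dropped (0.8 rad more or 1.0 rad less is allowed), thereby about 12 to 19 mm lower than just after the drop, turning no more, and the fingers still press on it with more than 8 N in all (all of step 2 and contact force between clamp_screw and the fingers above 8 N and velocity of joint clamp_screw between -0.15 and 0.15 rad/s); the arm keeps its last pose, push and grip.
It fails at once if the screw was turned backward more than 1.5 rad past the drop (value of joint clamp_screw above 3.5 rad).
It fails at once if the screw was pulled up out of the boss (more than 9 mm above the end of the thread) (value of joint screw_lift above 0.01 m).
It fails at once if the knob, nozzle or small bolt was moved more than 20 mm (distance of any of spare_knob_1, gas_nozzle_1, bolt_m8_1 from where it was at the start of the episode above 0.02 m).
It also fails if it takes over 67 s, if anything falls off the work surface, if the arm or the gripper's body presses on something with over 40 N, if the wrist force passes 120 N, or if a joint passes its speed limit or range.

## Working session

There is one attempt and no reset: what is moved stays moved. The work goes in short steps, Python scripts to look and compute and a tool call to move; the robot and the scene stay as the last step left them, time stands still between calls to the robot, and variables do not carry over. Pictures are saved under pics/ and viewed, at most 10 in all, crops included, and the job is handed in when it is done.

```bash
ls; mkdir -p pics
```

Run:
```python
from bench import robot, viewer
import cv2,numpy as np
for n in("top","scene"):
    s=viewer.snapshot(n); cv2.imwrite(f"pics/{n}0.png",s["color"]); print(n,s["fx"],s["fy"],s["cx"],s["cy"]); print(np.round(s["extrinsics"],4).tolist())
    np.savez(f"{n}0.npz",**s)
o=robot.get_obs(); print(o)
```

```text
bench.py
pics
top 529.3748457633624 529.3748457633624 287.39363141842836 219.00280105035202
[[-0.0071, -1.0, -0.0022, 0.2193], [-0.985, 0.0074, -0.1722, 0.5777], [0.1722, 0.001, -0.9851, 0.8396], [0.0, 0.0, 0.0, 1.0]]
scene 528.9820166617817 528.9820166617817 277.6124284132573 211.33751901813355
[[-0.8161, -0.5778, 0.0081, 0.6137], [-0.3268, 0.4499, -0.8311, 0.1842], [0.4766, -0.6809, -0.5561, 0.7407], [0.0, 0.0, 0.0, 1.0]]
{'time': 0.1, 'joint_positions': array([-1.34109078e+00,  8.78810295e-02,  1.37209326e+00, -3.10460889e-07,
        1.68362873e+00, -1.03125294e-01]), 'qvel': array([-2.30179715e-05, -2.11628523e-03, -3.86694019e-03,  1.88738584e-03,
        8.40928766e-04, -4.50411190e-04]), 'joint_torque': array([ 1.84660661e-03, -3.41251087e+01, -3.03301907e+01,  7.18184514e-02,
        3.04503052e-02, -9.69540497e-05]), 'tool_pos': array([ 0.17956305, -0.51932998,  0.20442628]), 'ee_rot': array([-3.13959293e+00, -2.06645478e-04,  3.32830599e-01]), 'wrist_force': array([-0.98444606,  0.1304052 ,  0.22296616]), 'wrist_torque': array([-0.00217085,  0.02683111, -0.02115763]), 'finger_force': 0.0, 'width': 0.09388533275991791}
```

View pics/top0.png

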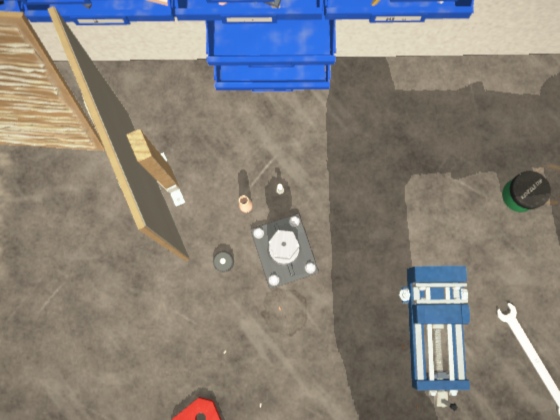

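View pics/scene0.png

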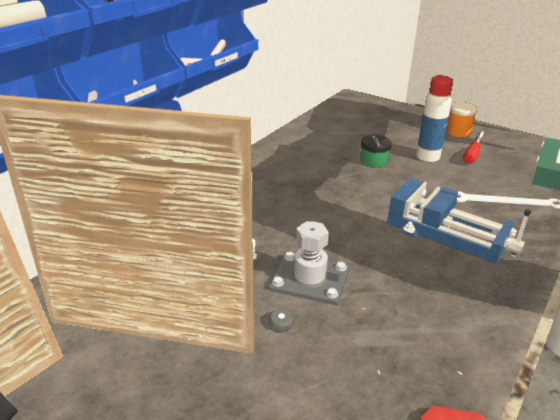

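The top view shows the hex head at about (284,246), the nozzle at (245,204), the bolt at (280,188) and the knob at (223,261). The scene view shows the head at (312,232). Next I'll measure the head's outline.

Create h.py:
```python
import numpy as np,cv2
def ray(s,u,v):
    E=s["extrinsics"];R=E[:3,:3];c=-R.T@E[:3,3]
    return c,R.T@np.array([(u-s["cx"])/s["fx"],(v-s["cy"])/s["fy"],1])
def onz(s,u,v,z):
    c,d=ray(s,u,v);return c+d*(z-c[2])/d[2]
```

Run:
```python
from h import *
s=dict(np.load("top0.npz")); im=s["color"]; g=cv2.cvtColor(im,6)
for n,(u,v,z) in dict(head=(284,246,.102),noz=(245,203,.053),bolt=(280,189,.035),knob=(223,261,.017)).items(): print(n,onz(s,u,v,z).round(4))
x0,y0=254,216
c=g[y0:y0+60,x0:x0+60]
for T in (140,170,190,205):
    m=(c>T).astype(np.uint8); cs,_=cv2.findContours(m,0,2)
    for k in cs:
        if cv2.pointPolygonTest(k,(30,30),False)>=0:
            M=cv2.moments(k);k2=cv2.convexHull(k)
            p=np.array([onz(s,a+x0,b+y0,.102)[:2] for a,b in k2[:,0]])
            cc=p.mean(0);print(T,cv2.contourArea(k2),M['m10']/M['m00']+x0,M['m01']/M['m00']+y0,np.ptp(p,axis=0))
            ap=cv2.approxPolyDP(k2,2.5,True)[:,0]+[x0,y0];print(ap.tolist())
cv2.imwrite("pics/c1.png",cv2.resize(im[y0:y0+60,x0:x0+60],(600,600),interpolation=cv2.INTER_CUBIC))
```

```text
head [0.5274 0.2206 0.102 ]
noz [0.6068 0.2863 0.053 ]
bolt [0.6347 0.2275 0.035 ]
knob [0.5126 0.3265 0.017 ]
140 876.0 283.60918854415274 247.35978520286397 [0.05837169 0.0486271 ]
[[277, 230], [292, 231], [299, 245], [296, 259], [284, 267], [269, 253], [268, 242]]
170 791.0 283.5344120819849 246.86817691477884 [0.05368606 0.04553721]
[[278, 230], [292, 232], [298, 243], [296, 257], [284, 264], [274, 260], [269, 251], [269, 241]]
190 771.0 283.5055629728527 246.7116154873164 [0.05213745 0.04551879]
[[278, 230], [292, 232], [297, 241], [297, 255], [289, 262], [278, 262], [270, 254], [269, 241]]
205 756.0 283.50710683172855 246.7799174690509 [0.05212606 0.04551879]
[[292, 232], [298, 244], [297, 255], [289, 262], [278, 262], [270, 253], [269, 241], [278, 230]]
```

View pics/c1.png

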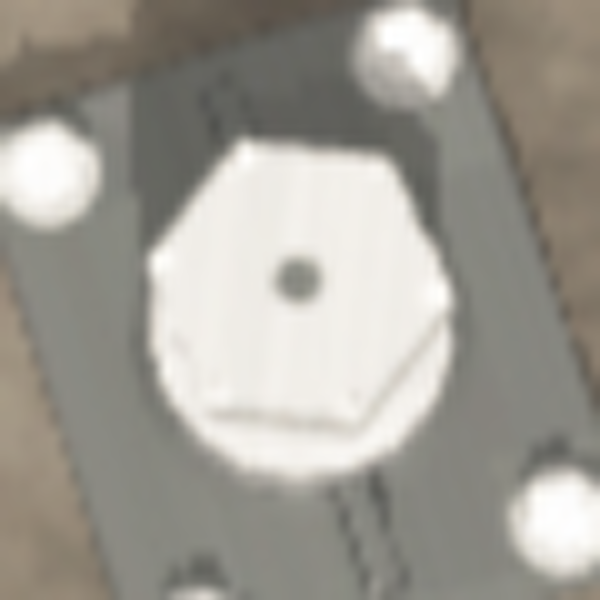

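The crop shows the top face clearly. Its corners are at crop pixels (243,145), (392,157), (445,295), (362,428), (212,412) and (157,265), with the hole at (298,280), so full-image (283.4,243.6). I'll triangulate the hole with the scene view and work out the flat directions.

Run:
```python
from h import *
s=dict(np.load("top0.npz")); q=dict(np.load("scene0.npz"))
im=q["color"]; c=cv2.cvtColor(im,6)[222:240,300:326].astype(int)
b=(c<150); 
# hole in scene: darkest blob near (312,229)
w=np.clip(190-c[3:12,6:20],0,None); yy,xx=np.mgrid[225:234,306:320]
print(c[3:12,6:20])
u=(w*xx).sum()/w.sum();v=(w*yy).sum()/w.sum();print(u,v)
c1,d1=ray(s,283.4,243.6);c2,d2=ray(q,u,v)
t=np.linalg.lstsq(np.c_[d1,-d2],c2-c1,rcond=None)[0];print("tri",c1+d1*t[0],c2+d2*t[1])
V=np.array([(243,145),(392,157),(445,295),(362,428),(212,412),(157,265)])/10-.45+[254,216]
P=np.array([onz(s,a,b,.102)[:2] for a,b in V]);C=P.mean(0)
print("hexcentre",C,"r",np.linalg.norm(P-C,axis=1), "hole",onz(s,283.4,243.6,.102))
a=np.arctan2(*(P-C).T[::-1]);z=np.exp(6j*a).mean();f=np.degrees(np.angle(z))/6+30
print("flat normal deg mod60",f%60,abs(z))
```

```text
[[223 223 224 224 224 225 225 224 223 224 224 223 223 223]
 [224 223 224 223 223 223 223 223 224 224 223 224 223 223]
 [224 225 224 222 217 213 212 214 217 222 225 225 223 223]
 [221 222 223 220 186 150 146 159 180 217 223 224 224 224]
 [219 220 219 209 162 135 132 135 158 215 223 224 223 224]
 [221 220 219 216 191 161 158 163 190 218 223 224 224 224]
 [222 221 220 219 217 215 215 219 221 225 224 224 223 224]
 [224 223 222 221 221 220 219 220 222 223 225 225 224 223]
 [224 223 224 223 222 221 221 220 220 221 222 223 225 224]]
312.0202247191011 228.90786516853933
tri [0.53131394 0.22157123 0.10074719] [0.53282887 0.22229442 0.10094659]
hexcentre [0.53071307 0.22103866] r [0.02384055 0.02454362 0.02253614 0.02463739 0.02462978 0.02293219] hole [0.53115438 0.22156003 0.102     ]
flat normal deg mod60 53.506751230983014 0.9920639940137638
```

The screw is at about (0.5315, 0.2215) with its top at z≈0.101, which fits the given 99–105 mm. A tool yaw of 23.5° fits the flats and leaves about 236° of backward turning. I'll move over it at the present height.

Emit:
jog_arm(rows="0.07 0.0285 -0.029 0 0\n0.07 0.0285 -0.029 0 0\n0.07 0.0285 -0.029 0 0\n0.07 0.0285 -0.029 0 0\n0.07 0.0285 -0.029 0 0\n0.07 0.0285 -0.029 0 0\n0.07 0.0285 -0.029 0 0\n0.07 0.0285 -0.029 0 0\n0.07 0.0285 -0.029 0 0\n0.07 0.0285 -0.029 0 0\n0.07 0.0285 -0.029 0 0\n0.07 0.0285 -0.029 0 0\n0.07 0.0285 -0.029 0 0\n0.07 0.0285 -0.029 0 0\n0.07 0.0285 -0.029 0 0\n0.07 0.0285 -0.029 0 0\n0.07 0.0285 -0.029 0 0\n0.07 0.0285 -0.029 0 0\n0.07 0.0285 -0.029 0 0\n0.07 0 0 0 -0.077")

```text
time: 1.77
tool_pos: [0.5125, 0.1837, 0.203]
ee_rot: [-3.138, 0.001, 0.417]
wrist_force: [-0.1, -1.6, -0.1]
width: 0.0703
finger_force: 0.0
```

Emit:
jog_arm(rows="0.07 0 0 0 0\n0.07 0 0 0 0")

```text
time: 1.93
tool_pos: [0.5111, 0.1779, 0.2046]
ee_rot: [3.141, 0.002, 0.409]
wrist_force: [-0.6, 0.3, -0.3]
width: 0.0699
finger_force: 0.0
```

Create d.py:
```python
from bench import robot, viewer
import numpy as np
o=robot.get_obs();p=o["tool_pos"];y=o["ee_rot"][2]
d=np.array([.5315,.2215])-p[:2]
print("dx %.4f dy %.4f"%(d@[np.cos(y),np.sin(y)],d@[np.sin(y),-np.cos(y)]),"z %.4f yaw %.1fdeg w %.4f j6 %.3f ff %.1f t %.2f"%(p[2],np.degrees(y),o["width"],o["joint_positions"][5],o["finger_force"],o["time"]),o["wrist_force"].round(1),o["wrist_torque"].round(2),o["ee_rot"].round(4))
```

```bash
python3 d.py
```

```text
dx 0.0361 dy -0.0319 z 0.2046 yaw 23.4deg w 0.0699 j6 1.392 ff 0.0 t 1.93 [-0.6  0.3 -0.3] [ 0.03 -0.05 -0.  ] [3.1414e+00 1.9000e-03 4.0880e-01]
```

Emit:
jog_arm(rows="0.07 0.018 -0.016 0 0\n0.07 0.018 -0.016 0 0\n0.07 0 0 0.025 0\n0.07 0 0 0.03 0\n0.07 0 0 0 0\n0.07 0 0 0 0")

```text
time: 2.43
tool_pos: [0.5303, 0.2199, 0.1489]
ee_rot: [-3.141, 0.005, 0.407]
wrist_force: [-0.5, 0.2, 0.5]
width: 0.0699
finger_force: 0.0
```

```bash
python3 d.py
```

Run:
```python
from bench import robot, viewer
import cv2
s=viewer.snapshot("wrist");cv2.imwrite("pics/w1.png",s["color"])
```

```text
dx 0.0018 dy -0.0010 z 0.1489 yaw 23.3deg w 0.0699 j6 1.458 ff 0.0 t 2.43 [-0.5  0.2  0.5] [-0.02  0.01 -0.01] [-3.1414  0.0047  0.4071]
```

View pics/w1.png

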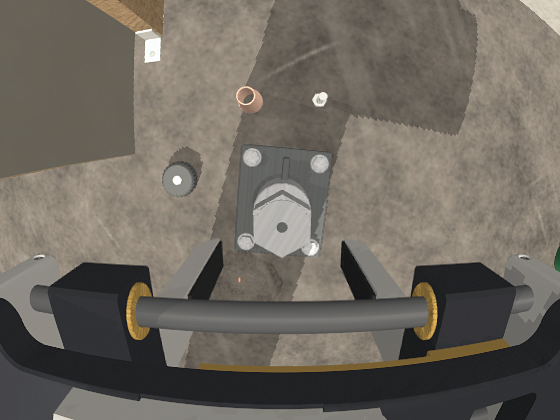

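The wrist view shows the hole at (282,227), midway between the fingers at (222) and (342), with the flats parallel to the pads. I'll descend and close to a loose fit of about 43.5 mm.

Emit:
jog_arm(rows="0.07 0.0015 -0.0008 0.028 0\n0.07 0 0 0.028 0\n0.07 0 0 0.027 0\n0.07 0 0 0 0\n0.0435 0 0 0 0\n0.0435 0 0 0 0\n0.0435 0 0 0 0\n0.0435 0 0 0 0\n0.0435 0 0 0 0\n0.0435 0 0 0 0")

```text
time: 3.32
tool_pos: [0.5344, 0.2224, 0.0694]
ee_rot: [3.139, -0.004, 0.41]
wrist_force: [2.2, -3.3, 2.3]
width: 0.0437
finger_force: 1.4
```

```bash
python3 d.py
```

```text
dx -0.0030 dy -0.0003 z 0.0694 yaw 23.5deg w 0.0437 j6 1.459 ff 1.4 t 3.32 [ 2.2 -3.3  2.3] [-0.5  -0.29 -0.02] [ 3.1392 -0.0037  0.4096]
```

Emit:
jog_arm(rows="0.0435 -0.002 0.0008 0.001 0\n0.0435 0 0 0 0\n0.0435 0 0 0 0")

```text
time: 3.57
tool_pos: [0.5313, 0.221, 0.0665]
ee_rot: [3.141, 0.0, 0.41]
wrist_force: [1.7, -2.6, 1.0]
width: 0.0433
finger_force: 1.0
```

```bash
python3 d.py
```

Create v.py:
```python
import sys
from bench import robot, viewer
from h import *
s=viewer.snapshot("scene");im=s["color"];cv2.imwrite(f"pics/{sys.argv[1]}.png",cv2.resize(im[195:305,250:370],(720,660)[:2] and (600,550),interpolation=cv2.INTER_CUBIC))
```

```bash
python3 v.py s1
```

```text
dx 0.0004 dy -0.0004 z 0.0665 yaw 23.5deg w 0.0433 j6 1.457 ff 1.0 t 3.57 [ 1.7 -2.6  1. ] [-0.34 -0.19 -0.04] [3.141e+00 1.000e-04 4.096e-01]
```

View pics/s1.png

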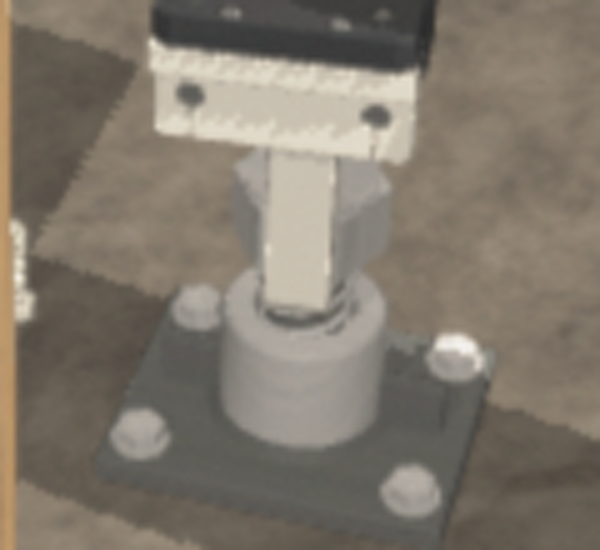

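The scene crop shows the head between the pads, with one finger in front of it at (300,230) and clear of the boss. The wrist camera turns with the head, so the height of the hole in its image will show the drop.

Emit:
jog_arm(rows="0.0435 0 0.0006 0 0\n0.0435 0 0 0 0")

```text
time: 3.78
tool_pos: [0.5311, 0.2209, 0.0661]
ee_rot: [-3.141, 0.001, 0.41]
wrist_force: [0.4, -1.4, 1.0]
width: 0.0436
finger_force: 0.4
```

Create w.py:
```python
import sys
from bench import robot, viewer
from h import *
s=viewer.snapshot("wrist");im=s["color"];cv2.imwrite(f"pics/{sys.argv[1]}.png",im)
cv2.imwrite(f"pics/{sys.argv[1]}c.png",cv2.resize(im[180:340,190:370],(540,480),interpolation=cv2.INTER_CUBIC))
```

```bash
python3 w.py w2; python3 d.py
```

```text
dx 0.0006 dy -0.0004 z 0.0661 yaw 23.5deg w 0.0436 j6 1.456 ff 0.4 t 3.83 [ 0.5 -1.1  1.1] [-0.14 -0.07 -0.  ] [-3.141e+00  9.000e-04  4.099e-01]
```

View pics/w2c.png

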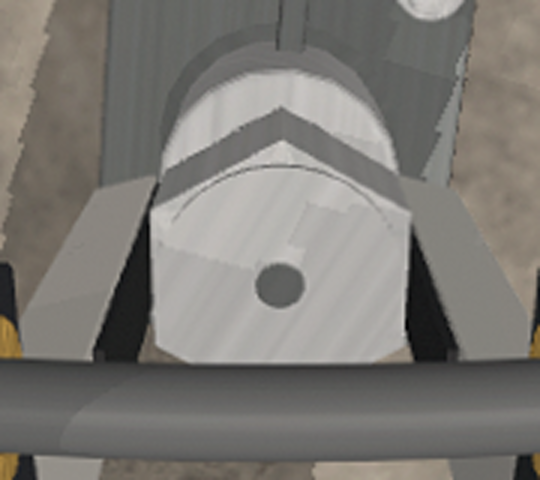

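The hole is clear at crop (280,285), i.e. wrist pixel (283,275), with the head snug between the pads. I'll track its height that way and start turning backward.

Add to w.py:
```python
g=cv2.cvtColor(im,6);n,l,st,ce=cv2.connectedComponentsWithStats(((g<140).astype(np.uint8))[225:299,262:306])
for i in range(1,n):
    x,y,w,h,a=st[i]
    if 60<a<450 and w<26 and h<26 and x>0 and x+w<44:
        u,v=ce[i]+[262,225]; E=s["extrinsics"];R=E[:3,:3];c=-R.T@E[:3,3]
        dx,dy=u-s["cx"],v-s["cy"];r=np.hypot(dx,dy);t=r/s["fx"]
        d=R.T@np.array([np.sin(t)*dx/r,np.sin(t)*dy/r,np.cos(t)])
        k=((np.array([.5315,.2215])-c[:2])@d[:2])/(d[:2]@d[:2]);print("hole",u.round(1),v.round(1),a,(c+k*d).round(4))
```

```bash
python3 w.py w3
```

```text
hole 282.8 274.8 196 [0.5321 0.2202 0.0944]
```

Emit:
jog_arm(rows="0.0435 0 0 0 -0.125\n0.0435 0 0 0 -0.125\n0.0435 0 0 0 -0.125\n0.0435 0 0 0 -0.125\n0.0435 0 0 0 0\n0.0435 0 0 0 0")

```text
time: 4.38
tool_pos: [0.5319, 0.2205, 0.0666]
ee_rot: [3.141, -0.0, 0.906]
wrist_force: [1.6, -2.9, 2.2]
width: 0.0434
finger_force: 1.3
```

```bash
python3 d.py; python3 w.py w4
```

```text
dx 0.0005 dy -0.0009 z 0.0666 yaw 51.9deg w 0.0434 j6 0.959 ff 1.3 t 4.38 [ 1.6 -2.9  2.2] [-0.51 -0.3  -0.01] [ 3.1407e+00 -3.0000e-04  9.0640e-01]
hole 282.4 276.3 188 [0.5333 0.2201 0.0975]
```

Emit:
jog_arm(rows="0.0435 0 -0.0003 0 -0.125\n0.0435 0 0 0 -0.125\n0.0435 0 0 0 -0.125\n0.0435 0 0 0 -0.125\n0.0435 0 0 0 0\n0.0435 0 0 0 0")

```text
time: 4.93
tool_pos: [0.5324, 0.2214, 0.0671]
ee_rot: [3.139, -0.002, 1.405]
wrist_force: [3.0, -1.5, 3.9]
width: 0.0433
finger_force: 1.8
```

```bash
python3 d.py; python3 w.py w5
```

```text
dx -0.0000 dy -0.0009 z 0.0671 yaw 80.5deg w 0.0433 j6 0.461 ff 1.8 t 4.93 [ 3.  -1.5  3.9] [-0.28 -0.68 -0.04] [ 3.1390e+00 -1.6000e-03  1.4051e+00]
hole 282.2 279.0 187 [0.534  0.2211 0.1013]
```

Emit:
jog_arm(rows="0.0435 0 0 0 -0.125\n0.0435 0 0 0 -0.125\n0.0435 0 0 0 -0.125\n0.0435 0 0 0 0\n0.0435 0 0 0 0")

```text
time: 5.4
tool_pos: [0.5319, 0.2221, 0.0669]
ee_rot: [3.139, -0.002, 1.78]
wrist_force: [3.8, 0.3, 3.8]
width: 0.0434
finger_force: 1.9
```

```bash
python3 d.py; python3 w.py w6
```

```text
dx -0.0005 dy -0.0006 z 0.0669 yaw 102.0deg w 0.0434 j6 0.087 ff 1.9 t 5.40 [3.8 0.3 3.8] [ 0.17 -0.83 -0.04] [ 3.1393e+00 -1.9000e-03  1.7802e+00]
hole 282.4 281.7 185 [0.5337 0.222  0.1042]
```

Emit:
jog_arm(rows="0.0435 0 0.0012 0 -0.125\n0.0435 0 0 0 -0.125\n0.0435 0 0 0 -0.125\n0.0435 0 0 0 0\n0.0435 0 0 0 0")

```text
time: 5.87
tool_pos: [0.5318, 0.2219, 0.066]
ee_rot: [-3.141, -0.001, 2.156]
wrist_force: [1.5, 2.3, 1.5]
width: 0.0433
finger_force: 1.1
```

```bash
python3 d.py; python3 w.py w7
```

```text
dx -0.0001 dy -0.0005 z 0.0660 yaw 123.5deg w 0.0433 j6 -0.289 ff 1.1 t 5.87 [1.5 2.3 1.5] [ 0.27 -0.56 -0.02] [-3.1411e+00 -1.4000e-03  2.1558e+00]
hole 281.4 283.1 192 [0.533  0.2225 0.1066]
```

Emit:
jog_arm(rows="0.0435 0 0 0 -0.125\n0.0435 0 0 0 -0.125\n0.0435 0 0 0 -0.125\n0.0435 0 0 0 0\n0.0435 0 0 0 0")

```text
time: 6.33
tool_pos: [0.5316, 0.2214, 0.0657]
ee_rot: [-3.141, -0.002, 2.53]
wrist_force: [0.3, 1.1, 0.4]
width: 0.0435
finger_force: 0.7
```

```bash
python3 d.py; python3 w.py w8
```

```text
dx 0.0002 dy -0.0000 z 0.0657 yaw 145.0deg w 0.0435 j6 -0.664 ff 0.7 t 6.33 [0.3 1.1 0.4] [ 0.25 -0.31  0.02] [-3.1406e+00 -1.5000e-03  2.5301e+00]
hole 281.4 283.9 196 [0.5321 0.2224 0.1088]
```

Emit:
jog_arm(rows="0.0435 0 0.0003 0 -0.125\n0.0435 0 0 0 -0.125\n0.0435 0 0 0 -0.06\n0.0435 0 0 0 0\n0.0435 0 0 0 0")

```text
time: 6.8
tool_pos: [0.5318, 0.2211, 0.0659]
ee_rot: [-3.14, -0.002, 2.841]
wrist_force: [-1.5, -0.6, 2.9]
width: 0.0434
finger_force: 1.5
```

```bash
python3 d.py; python3 w.py w9
```

```text
dx 0.0004 dy 0.0003 z 0.0659 yaw 162.8deg w 0.0434 j6 -0.974 ff 1.5 t 6.80 [-1.5 -0.6  2.9] [-0.11  0.1  -0.04] [-3.1400e+00 -1.7000e-03  2.8411e+00]
hole 281.1 283.9 202 [0.5316 0.2218 0.1099]
```

Emit:
jog_arm(rows="0.0435 0 0 0 -0.125\n0.0435 0 0 0 -0.125\n0.0435 0 0 0 -0.06\n0.0435 0 0 0 0\n0.0435 0 0 0 0")

```text
time: 7.27
tool_pos: [0.5319, 0.2209, 0.0654]
ee_rot: [-3.14, -0.002, -3.132]
wrist_force: [-0.8, -1.0, -1.6]
width: 0.0436
finger_force: 0.7
```

```bash
python3 d.py; python3 w.py w10
```

```text
dx 0.0004 dy 0.0006 z 0.0654 yaw -179.4deg w 0.0436 j6 -1.285 ff 0.7 t 7.27 [-0.8 -1.  -1.6] [-0.15  0.02 -0.07] [-3.1403e+00 -2.1000e-03 -3.1317e+00]
hole 281.1 277.8 196 [0.5315 0.2211 0.1031]
```

The hole fell from 283.9 to 277.8 px (about 7 mm), so the screw dropped between 2.43 and 2.74 rad of turning. I'll open slightly so that nothing holds it up, and confirm.

Emit:
jog_arm(rows="0.047 0 0 0 0\n0.047 0 0 0 0\n0.047 0 0 0 0\n0.047 0 0 0 0")

```text
time: 7.65
tool_pos: [0.5329, 0.2217, 0.0667]
ee_rot: [3.141, 0.001, -3.129]
wrist_force: [-0.3, 0.7, -0.2]
width: 0.0471
finger_force: 0.0
```

```bash
python3 d.py; python3 w.py w11
```

```text
dx 0.0014 dy -0.0002 z 0.0667 yaw -179.3deg w 0.0471 j6 -1.288 ff 0.0 t 7.65 [-0.3  0.7 -0.2] [ 0.07 -0.14  0.01] [ 3.1413e+00  8.0000e-04 -3.1287e+00]
hole 279.5 275.0 195 [0.5315 0.2211 0.1031]
```

View pics/w11c.png

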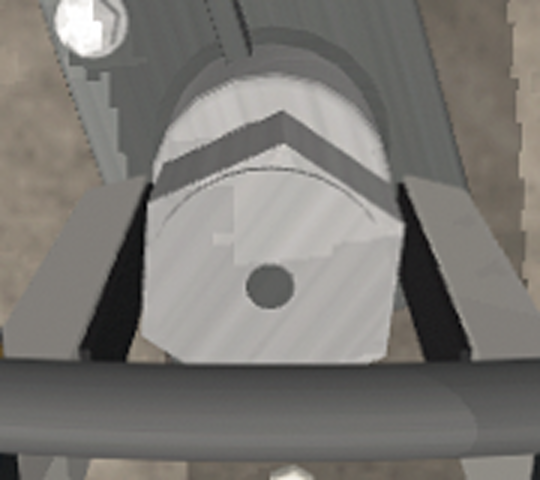

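First half: 25 rows × 0.125 +0.017. Two calls.

The head has dropped and sits free, a few degrees of backlash from the pads (hole at crop (270,287)). Now I'll turn forward half a turn, descending about 5 mm.

Emit:
jog_arm(rows="0.0435 0.001 0 0 0\n0.0435 0 0 0 0\n0.0435 0 0 0 0.1\n0.0435 0 0 0 0.125\n0.0435 0 0 0.001 0.125\n0.0435 0 0 0 0.125\n0.0435 0 0 0 0.125\n0.0435 0 0 0.001 0.125\n0.0435 0 0 0 0.125\n0.0435 0 0 0 0.125\n0.0435 0 0 0 0.125\n0.0435 0 0 0 0\n0.0435 0 0 0 0")

```text
time: 8.78
tool_pos: [0.5319, 0.2216, 0.0645]
ee_rot: [3.141, -0.0, 2.058]
wrist_force: [0.9, -0.8, -0.8]
width: 0.0434
finger_force: 0.6
```

```bash
python3 d.py; python3 w.py w12
```

```text
dx 0.0001 dy -0.0004 z 0.0645 yaw 117.9deg w 0.0434 j6 -0.191 ff 0.6 t 8.78 [ 0.9 -0.8 -0.8] [-0.02 -0.37  0.01] [ 3.1409 -0.      2.0578]
hole 281.9 277.3 176 [0.5332 0.2224 0.0989]
```

Emit:
jog_arm(rows="0.0435 0 0 0 0.125\n0.0435 0 0 0.001 0.125\n0.0435 0 0 0 0.125\n0.0435 0 0 0 0.125\n0.0435 0 0 0 0.125\n0.0435 0 0 0 0.125\n0.0435 0 0 0.001 0.125\n0.0435 0 0 0 0.125\n0.0435 0 0 0 0.125\n0.0435 0 0 0 0.125\n0.0435 0 0 0.001 0.125\n0.0435 0 0 0 0.125\n0.0435 0 0 0 0.125\n0.0435 0 0 0 0.125\n0.0435 0 0 0 0.125\n0.0435 0 0 0 0.125\n0.0435 0 0 0 0.04\n0.0435 0 0 0 0\n0.0435 0 0 0 0")

```text
time: 10.42
tool_pos: [0.5315, 0.2209, 0.0613]
ee_rot: [3.14, 0.001, 0.017]
wrist_force: [0.2, -3.1, -0.5]
width: 0.0435
finger_force: 1.2
```

```bash
python3 d.py; python3 w.py w13
```

```text
dx 0.0001 dy -0.0006 z 0.0613 yaw 1.0deg w 0.0435 j6 1.850 ff 1.2 t 10.42 [ 0.2 -3.1 -0.5] [-0.38 -0.14  0.07] [3.1404e+00 5.0000e-04 1.7400e-02]
hole 281.7 271.8 188 [0.5315 0.221  0.0846]
```

Emit:
jog_arm(rows="0.065 0 0.0006 0 0\n0.065 0 0 0 0\n0.065 0 0 0 0\n0.065 0 0 0 0\n0.065 0 0 0 0\n0.065 0 0 0 -0.125\n0.065 0 0 0 -0.125\n0.065 0 0 0 -0.125\n0.065 0 0 0 -0.125\n0.065 0 0 0 -0.125\n0.065 0 0 0 -0.125\n0.065 0 0 0 -0.125\n0.065 0 0 0 -0.125\n0.065 0 0 0 -0.125\n0.065 0 0 0 -0.125\n0.065 0 0 0 -0.125\n0.065 0 0 0 -0.125\n0.065 0 0 0 -0.125\n0.065 0 0 0 -0.125\n0.065 0 0 0 -0.125")

```text
time: 12.13
tool_pos: [0.5316, 0.221, 0.0615]
ee_rot: [3.142, -0.0, 1.896]
wrist_force: [0.1, -0.3, 0.2]
width: 0.0648
finger_force: 0.0
```

Emit:
jog_arm(rows="0.065 0 0 0 -0.125\n0.065 0 0 0 -0.125\n0.065 0 0 0 -0.125\n0.065 0 0 0 -0.125\n0.065 0 0 0 -0.125\n0.065 0 0 0 -0.125\n0.065 0 0 0 -0.125\n0.065 0 0 0 -0.125\n0.065 0 0 0 -0.125\n0.065 0 0 0 -0.125\n0.065 0 0 0 -0.017\n0.065 0 0 0 0\n0.065 0 0 0 0")

```text
time: 13.22
tool_pos: [0.5316, 0.2209, 0.0615]
ee_rot: [3.142, 0.0, -3.129]
wrist_force: [-0.7, 0.6, 0.2]
width: 0.065
finger_force: 0.0
```

```bash
python3 d.py; python3 w.py w14
```

```text
dx 0.0001 dy 0.0006 z 0.0615 yaw -179.3deg w 0.0650 j6 -1.288 ff 0.0 t 13.22 [-0.7  0.6  0.2] [-0.   -0.14  0.02] [ 3.1416  0.     -3.1287]
hole 281.1 275.5 189 [0.5315 0.2211 0.0957]
```

View pics/w14c.png

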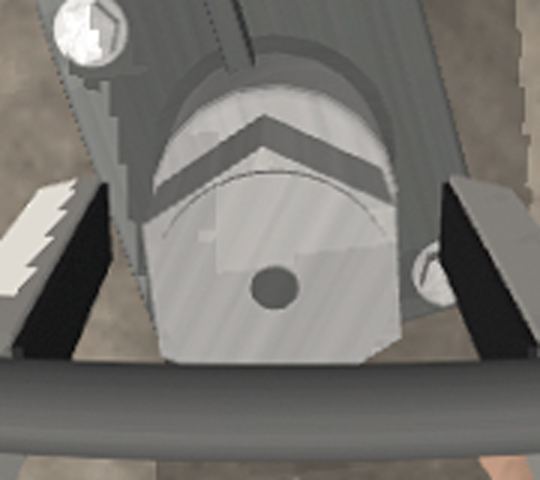

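At the same yaw the hole reads 7.4 mm lower than after the drop, against the 8 mm expected for half a turn (hole at crop (274,287)). Now the second half turn.

Emit:
jog_arm(rows="0.0435 0 0 0 0\n0.0435 0 0 0 0\n0.0435 0 0 0 0\n0.0435 0 0 0 0\n0.0435 0 0 0 0\n0.0435 0 0 0 0.1\n0.0435 0 0 0 0.1\n0.0435 0 0 0 0.125\n0.0435 0 0 0.001 0.125\n0.0435 0 0 0 0.125\n0.0435 0 0 0 0.125\n0.0435 0 0 0.001 0.125\n0.0435 0 0 0 0.125\n0.0435 0 0 0 0.125\n0.0435 0 0 0 0.125\n0.0435 0 0 0 0\n0.0435 0 0 0 0")

```text
time: 14.68
tool_pos: [0.5322, 0.221, 0.0593]
ee_rot: [3.14, 0.0, 1.96]
wrist_force: [3.0, -0.1, -2.6]
width: 0.0434
finger_force: 1.5
```

```bash
python3 d.py; python3 w.py w15
```

```text
dx 0.0007 dy -0.0004 z 0.0593 yaw 112.3deg w 0.0434 j6 -0.094 ff 1.5 t 14.68 [ 3.  -0.1 -2.6] [ 0.17 -0.58 -0.02] [3.1404e+00 2.0000e-04 1.9599e+00]
hole 282.1 273.8 170 [0.5334 0.2223 0.0904]
```

Emit:
jog_arm(rows="0.0435 0 0.0006 0 0.125\n0.0435 0 0 0 0.125\n0.0435 0 0 0.001 0.125\n0.0435 0 0 0 0.125\n0.0435 0 0 0 0.125\n0.0435 0 0 0 0.125\n0.0435 0 0 0 0.125\n0.0435 0 0 0.001 0.125\n0.0435 0 0 0 0.125\n0.0435 0 0 0 0.125\n0.0435 0 0 0 0.125\n0.0435 0 0 0 0.125\n0.0435 0 0 0 0.125\n0.0435 0 0 0 0.125\n0.0435 0 0 0 0.125\n0.0435 0 0 0 0.125\n0.0435 0 0 0 0\n0.0435 0 0 0 0")

```text
time: 16.23
tool_pos: [0.5318, 0.2208, 0.0575]
ee_rot: [3.141, 0.001, -0.039]
wrist_force: [0.4, -0.1, 0.1]
width: 0.0433
finger_force: 0.2
```

```bash
python3 d.py; python3 w.py w16
```

```text
dx -0.0003 dy -0.0007 z 0.0575 yaw -2.2deg w 0.0433 j6 1.905 ff 0.2 t 16.23 [ 0.4 -0.1  0.1] [-0.06  0.04  0.02] [ 3.141e+00  1.000e-03 -3.870e-02]
hole 281.5 269.0 182 [0.5315 0.221  0.0761]
```

Emit:
jog_arm(rows="0.035 0 0 0 0\n0.035 0 0 0 0\n0.035 0 0 0 0\n0.035 0 0 0 0\n0.035 0 0 0 0\n0.035 0 0 0 0")

```text
time: 16.78
tool_pos: [0.5319, 0.2207, 0.0576]
ee_rot: [3.141, 0.001, -0.043]
wrist_force: [-2.0, -1.8, 1.6]
width: 0.0426
finger_force: 29.3
```

```bash
python3 d.py; python3 w.py w17; python3 v.py s17
```

```text
dx -0.0005 dy -0.0007 z 0.0576 yaw -2.5deg w 0.0426 j6 1.909 ff 29.3 t 16.78 [-2.  -1.8  1.6] [-0.45  0.38 -0.02] [ 3.1408e+00  5.0000e-04 -4.2900e-02]
hole 281.4 269.3 177 [0.5315 0.221  0.0762]
```

View pics/s17.png

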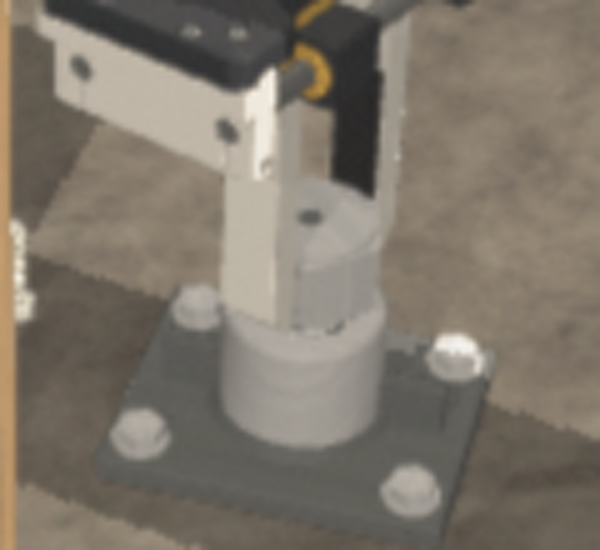

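The scene view shows the hole at crop (310,216), about 9 px or 16–17 mm below its starting height. That matches one turn in from the drop. The pads are clear of the boss and gripping with 29 N, so I'm handing it in.

```bash
python3 -c "
from bench import robot, viewer
print(robot.close_job())"
```

```text
the job is handed in; nothing more can be done
None
```

I turned the screw backward about 2.7 rad until it dropped, then forward one full turn, and handed the job in with the fingers gripping the head at about 29 N; my measurements fit the required end state, but no verdict was returned.

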